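Lock the capped sifter onto the cocoa shaker, then lift off its dust cap alone

ROBOT

A 6-joint arm with a two-finger parallel gripper is mounted at the origin on a cart in front of the work surface, level with it; the furniture and walls round the work are solid. World frame = base frame: x ahead of the robot, y to its left, z up, the work surface at z = 0. Lengths are in mm, angles in rad, forces in N, time in s.
With the tool pointing down it reaches from about 275 to 825 mm from the base axis. Payload 4.9 kg.
Tool frame: the origin (TCP) lies on the centre line of the jaws, within the pads' length; the fingertips stand 25 mm ahead of it and the grasp point (between the pads) lies 6 mm ahead of it; z points along the fingers, y is the line along which they close (so a half turn about z gives the same grasp; the last joint's range is limited). The gripper opens to 85 mm and grips with 20 to 120 N. Pads are 22 mm wide; open, the fingers measure 114 mm over their backs; the gripper's body (76 mm by 85 mm) begins 54 mm behind the grasp point. The pads swing forward as they close: fully open they stand 13 mm farther back than shut.
Start: joints at [-0.134, 0.326, -0.193, 1.052, 0, 1.437], TCP at [550.017, 0.009, 256.281] pointing down, gripper open.
Joint ranges: [-2.65, 2.65], [-0.97, 1.79], [-1.3, 1.35], [-1.93, 2.1], [-1.47, 1.37], [-3.14, 3.14]. Speed limits (rad/s): [2.57, 2.57, 3.14, 3.14, 3.14, 3.14].

INTERFACE

Orientations are given as a rotation vector (axis times angle).
In Python, from bench import bot gives the robot as it stands.
- The arm moves only by the tool advance, called after "Emit:" as name(argument=value, ...) on one line, values as JSON. Schema: {"type":"object","properties":{"increments":{"type":"array","items":{"type":"number"},"minItems":6,"maxItems":30},"finger_gap":{"type":"number"},"force":{"type":"number"},"only":{"type":"string"},"quiet":{"type":"boolean"},"lines":{"type":"string"}},"required":["increments"],"additionalProperties":false}. increments is one flat list of numbers that holds 1 to 5 rows one after another, with no inner brackets; each row has 6 numbers: dx, dy, dz in mm, then a rotation vector rx, ry, rz in rad; each row shifts and turns the commanded pose from where the row before left it, along the tool's axes as they then stand; what a row does not reach is not made up. A row lasts 1/12 s, in which the tool goes at most 41.7 mm and 0.125 rad, less where a joint would pass 70% of its speed; a pose out of reach is approached as far as the arm can. finger_gap is the finger opening in mm, set as the call begins (left out keeps the last). The fingers move at their own pace and stop on an object; force is the grip in N (left out, the last holds). Time passes only in rows, so rows that do not move let the fingers close. The tool returns the time, the measured TCP pose, the force, the opening and the grip force at its end. only (a regular expression) keeps the lines of the reply that match it, lines (a string "A,B") keeps lines A to B, and quiet returns only ok. Input that does not fit is refused with a message, and nothing moves.
- bot.state(): the state, without advancing time (a new reading comes with each control period).
- bot.camera(name): name is "scene" or "side" or "wrist"; returns the picture (400x640x3 uint8, red, green, blue); there is no depth.
- bot.camera_info(name): a dict with "mtx" (3x3 intrinsics, pixels), "xyz" and "attitude" of the camera in the world. Camera axes: x right, y up, looking along -z (the intrinsics and any distortion apply to the point x, -y, -z); pixel columns grow to the right and rows downward; lengths in mm; the calibration is good to about 2 mm. A picture is of the moment at which its call begins: read the wrist's pose just before it. camera_info takes no time and is no camera call; for the wrist camera it gives the pose at the moment of the call.
- bot.close_job(): hands the job in; it is judged then, once.
The state is a dict: "time_s": time; "joint_positions": joint angles; "qd": joint speeds; "tau": joint torques, N m; "position": TCP position; "orientation": TCP orientation; "contact_force": force on the tool from outside, world axes, zero at the start; "wrist_torque": the same for the moment, N m; "opening": finger opening in mm; "grip_force": force on a finger pad.
Only numpy, scipy, OpenCV 4.12 (cv2) and the standard library are available. Lean on these libraries where they do the work, as an engineer would, in place of code of your own. Each camera call takes 0.05 s, during which the arm holds its last target. There are 200 camera calls.

TASK

The cocoa shaker is ready to be closed: take its sifter with the green dust cap still sitting on it, lower the two together into the neck of the steel jar with the sifter's red marks in line with the jar's red marks so that the rim sits fully home, and turn the sifter clockwise (seen from above) about a sixth of a turn until it is locked, the jar staying upright where it stands. Then lift the dust cap alone off the sifter, leaving the sifter locked in the jar as if ready to dust a drink. Finish while still holding the cap level in the gripper, at least 6 cm above the place where it sat; do not put it down, and leave the mug, teaspoon, sugar canister and salt shaker undisturbed.

Things in the scene. Friction and masses are not known exactly. Their poses are not given: they have to be found in the camera images.
- shaker_jar: Open steel shaker jar, loose, about 0.8 kg, upright. Origin: centre of the underside, z up. Body 72 mm in diameter to 66 mm height, shoulder, then a neck 58 mm in diameter from 78 mm to the rim at 100 mm. Red marks on rim and neck at its own +x and -x show the two entry gaps; a black dot on the neck 60 degrees clockwise (from above) of each marks the locked place. Pressed hard, it turns along.
- jar_mouth (a point): Centre of the jar's rim, 100 mm above its origin, same axes. An inward lip, 4 mm thick with a 42 mm opening (52 mm wide below it), is broken by two gaps 60 degrees wide at the red marks (own +x, -x). The lugs enter there within about 14 degrees either way, then pass under the lip when turned clockwise; stops end the turn at about 64 degrees and block the other way after 17.
- sifter: Sifter, perforated steel inner lid, loose, 0.14 kg, at first standing on its plug on the worktop. Origin: centre of the plug's underside, z up. Plug 38.6 mm in diameter (foot chamfered to 33), 20 mm high, with two lugs at its own +x and -x reaching 24 mm from the axis, 28 degrees wide, 10.5 to 14.5 mm up. Above the rim a dome 44 mm wide, up to 41 mm, under the cap. A half turn makes no difference.
- sifter_rim (a point): Centre of the sifter's knurled round rim, 24 mm above its origin: 64 mm in diameter, 8 mm thick, red marks over the lugs. Pinch it at any yaw, open fingers coming down past the cap; there they clear neck and worktop. Home: 104 mm above the jar's origin (9 mm higher if the lugs rest on the lip). It turns freely, no catch or spring; locked from 45 degrees clockwise, 57 is just short of the stop.
- dust_cap: Dust cap, sage-green plastic outer lid, loose, 0.05 kg, sitting over the sifter's dome on its rim, held only by its weight. Origin: centre of its open lower edge, z up, 28 mm above the sifter's origin when on. Skirt 54 mm in diameter, 18 mm high: 5 mm of the sifter's rim shows all round. Lifted 13 mm it is clear of the dome.
- cap_knob (a point): Middle of the cap's round knob, 26 mm above the cap's origin. The knob is 20 mm in diameter (22 mm at its rounded top), from 18 to 34.5 mm above the cap's origin; its top is 38.5 mm above the middle of the sifter's rim.
- mug: Bystander: green and white mug, 78 mm in diameter, 101 mm high, with a handle; origin at the centre of its underside. Not to be moved.
- teaspoon: Bystander: steel teaspoon, 137 mm long, lying on the worktop; origin under its middle. Not to be moved.
- sugar_canister: Bystander: sage-green round canister with a knobbed lid, 70 mm in diameter, 100 mm high, behind the work; origin at the centre of its underside. Not to be moved.
- salt_shaker: Bystander: salt shaker with a grey top, 44 mm in diameter, 90 mm high, behind the work; origin at the centre of its underside. Not to be moved. Left of it, also behind the work, stands a fixed black knife block, about 0.25 m high, leaning forward to about x = 0.59 at its top, y = -0.04 m: come in above or in front of it.

How it is judged (in metres and radians):
On the way, in this order (a step that is already met when the one before it is completed fails the run):
1. the sifter, with the dust cap on it, sits fully home in the jar's neck (z of sifter in the frame of shaker_jar below 0.0835 m and horizontal distance between sifter and shaker_jar below 0.006 m and angle between sifter's own z axis and vertical below 0.08 rad and distance between dust_cap and sifter below 0.034 m), for 0.2 s.
2. the sifter is turned and locked under the jar's lip, the cap still on it (all of step 1 and angle between the x axis of sifter and the x axis of shaker_jar, either way round above 0.75 rad), for 0.2 s.
At the end, for the whole second after the job is handed in: Jar upright on the worktop; sifter home in it (origin under 83.5 mm above the jar's) and turned 43 degrees or more; dust cap held by the fingers, level within 17 degrees, 50 mm or more above where it sat, at rest, touching neither sifter nor jar; the fingers touch neither of those (z of sifter in the frame of shaker_jar below 0.0835 m and horizontal distance between sifter and shaker_jar below 0.006 m and angle between sifter's own z axis and vertical below 0.08 rad and angle between the x axis of sifter and the x axis of shaker_jar, either way round above 0.75 rad and height (world z) of shaker_jar below 0.006 m and angle between shaker_jar's own z axis and vertical below 0.06 rad and z of dust_cap in the frame of sifter above 0.078 m and angle between dust_cap's own z axis and vertical below 0.3 rad and contact force between the fingers and dust_cap above 0.5 N and contact force between the fingers and sifter below 0.2 N and contact force between the fingers and shaker_jar below 0.2 N and contact force between dust_cap and sifter below 0.1 N and contact force between dust_cap and shaker_jar below 0.1 N and linear speed of dust_cap below 0.03 m/s and linear speed of sifter below 0.02 m/s); the arm keeps its last pose, push and grip.
It fails at once if the dust cap comes off the sifter while the sifter is not home and locked in the jar (distance between dust_cap and sifter above 0.042 m and not (z of sifter in the frame of shaker_jar below 0.0835 m and horizontal distance between sifter and shaker_jar below 0.006 m and angle between sifter's own z axis and vertical below 0.08 rad and angle between the x axis of sifter and the x axis of shaker_jar, either way round above 0.75 rad)).
It fails at once if the jar is tipped by more than 15 degrees or pushed more than 6 cm from where it stood (angle between shaker_jar's own z axis and vertical above 0.26 rad or distance of shaker_jar from where it was at the start of the episode above 0.06 m).
It fails at once if a bystander (mug, teaspoon, sugar canister, salt shaker) is moved by more than 25 mm or knocked over (distance of any of mug, teaspoon, sugar_canister, salt_shaker from where it was at the start of the episode above 0.025 m or angle between any of mug, sugar_canister, salt_shaker's own z axis and vertical above 0.3 rad).
It also fails if it takes over 56 s, if anything falls off the work surface, if the arm or the gripper's body presses on something with over 40 N, if the wrist force passes 120 N, or if a joint passes its speed limit or range.

## Working session

There is one attempt and no reset: what is moved stays moved. The work goes in short steps, Python scripts to look and compute and a tool call to move; the robot and the scene stay as the last step left them, time stands still between calls to the robot, and variables do not carry over. Pictures are saved under pics/ and viewed, at most 13 in all, crops included, and the job is handed in when it is done.

```bash
ls; mkdir -p pics; python3 - <<'E'
from bench import bot
import cv2
s=bot.state();print(s)
for n in("scene","side","wrist"):
    print(n,bot.camera_info(n)); cv2.imwrite(f"pics/{n}0.png",bot.camera(n)[:,:,::-1])
E
```

```text
bench.py
pics
{'time_s': 0.0, 'joint_positions': array([-1.34210145e-01,  3.26922843e-01, -1.93599546e-01,  1.05196322e+00,
        1.65192159e-05,  1.43661231e+00]), 'qd': array([ 1.61000067e-05,  9.55602294e-04,  8.13425342e-05, -9.64706435e-04,
        1.20249972e-03, -3.25999030e-04]), 'tau': array([-1.24197268e-03, -4.43398941e+01,  2.62443137e+01,  1.56443648e-02,
       -1.97191571e-04, -6.55614656e-06]), 'position': array([5.49469063e+02, 8.22041660e-02, 2.55507287e+02]), 'orientation': array([-2.22051308e+00, -2.22045502e+00,  1.58708584e-03]), 'contact_force': array([0.94216859, 0.05728011, 0.41970015]), 'wrist_torque': array([-0.03892098, -0.03835721, -0.04313782]), 'grip_force': 0.0, 'opening': 85.25241243656829}
scene {'mtx': array([[451.85027115,   0.        , 315.49058741],
       [  0.        , 451.85027115, 201.30230685],
       [  0.        ,   0.        ,   1.        ]]), 'xyz': array([-279.62227577, -517.10598109,  972.78117726]), 'attitude': array([ 0.75546262, -0.45005728, -0.96187916])}
side {'mtx': array([[419.11489446,   0.        , 311.64165285],
       [  0.        , 419.11489446, 197.9333685 ],
       [  0.        ,   0.        ,   1.        ]]), 'xyz': array([232.12333127, 769.2349357 , 489.79403936]), 'attitude': array([ 0.28465376, -1.52226951, -2.34107773])}
wrist {'mtx': array([[307.05933844,   0.        , 318.75572091],
       [  0.        , 307.05933844, 206.61624932],
       [  0.        ,   0.        ,   1.        ]]), 'xyz': array([550.26405785,  71.06514434, 372.50602924]), 'attitude': array([-0.28485623,  0.00092438, -0.00066421])}
```

View pics/scene0.png

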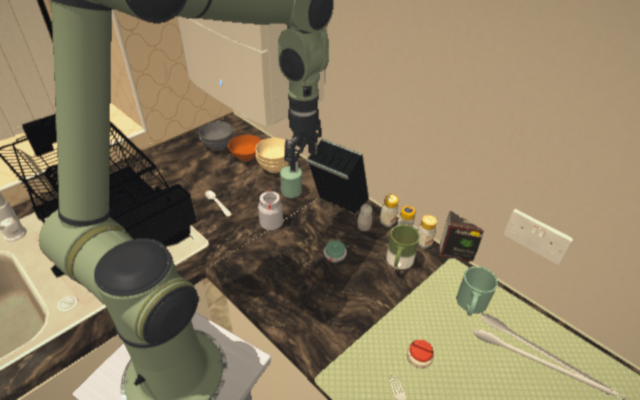

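View pics/side0.png

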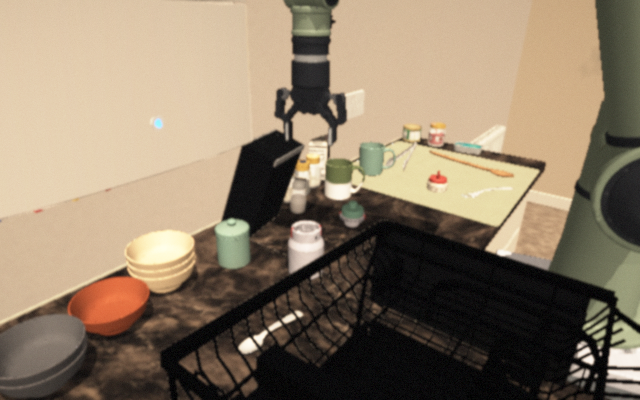

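View pics/wrist0.png

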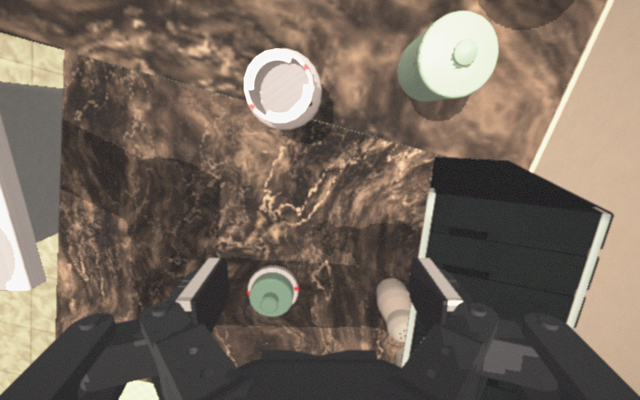

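The wrist view shows the jar mouth at about (283,88), with red marks near (250,106) and (307,67). The sifter is at (272,290), with marks near (247,292) and (298,288). In the scene view the jar is at (270,210) and the sifter at (335,252). The side view agrees, with the knife block behind.

```bash
cat > h.py <<'E'
import numpy as np, cv2
from scipy.spatial.transform import Rotation as R
from bench import bot
def ray(ci,u,v):
    K=ci["mtx"]; d=np.array([(u-K[0,2])/K[0,0],-(v-K[1,2])/K[1,1],-1.])
    return ci["xyz"],R.from_rotvec(ci["attitude"]).apply(d)
def onz(ci,u,v,z):
    o,d=ray(ci,u,v); return (o+d*(z-o[2])/d[2])
def proj(ci,P):
    p=R.from_rotvec(ci["attitude"]).inv().apply(np.asarray(P,float)-ci["xyz"]); K=ci["mtx"]
    return K[0,0]*p[0]/-p[2]+K[0,2], K[1,1]*-p[1]/-p[2]+K[1,2]
def blobs(mask,amin=5):
    n,l,s,c=cv2.connectedComponentsWithStats(mask.astype(np.uint8),connectivity=8)
    return [(c[i].round(1),s[i,4],s[i,:4]) for i in range(1,n) if s[i,4]>=amin]
def red(im): 
    h=cv2.cvtColor(im,cv2.COLOR_RGB2HSV); return ((h[...,0]<8)|(h[...,0]>172))&(h[...,1]>110)&(h[...,2]>90)
def green(im):
    h=cv2.cvtColor(im,cv2.COLOR_RGB2HSV); return (h[...,0]>50)&(h[...,0]<95)&(h[...,1]>50)&(h[...,2]>50)
E
python3 - <<'E'
from h import *
for n in("wrist","scene","side"):
    im=cv2.imread(f"pics/{n}0.png")[:,:,::-1].copy(); ci=bot.camera_info(n)
    print(n)
    for c,a,s in blobs(red(im),3):
        if a<200: print("red",c,a,onz(ci,*c,26).round(1),onz(ci,*c,98).round(1))
    for c,a,s in blobs(green(im),60): print("green",c,a,s,onz(ci,*c,40).round(1))
E
```

```text
wrist
red [306.3  66.7] 3 [537.2 120.9  26. ] [539.9 110.5  98. ]
red [251.7 106.3] 3 [478.1  81.8  26. ] [493.1  79.6  98. ]
red [297.1 287.3] 25 [ 522.3 -137.6   26. ] [528.2 -94.2  98. ]
red [247.5 292.3] 12 [ 458.7 -144.8   26. ] [477.7 -99.9  98. ]
scene
red [269.4 206.7] 7 [545.3 120.2  26. ] [482.5  71.8  98. ]
red [451.5 226. ] 4 [ 762.5 -390.4   26. ] [ 683.2 -400.    98. ]
red [463. 228.] 3 [ 772.5 -422.5   26. ] [ 692.4 -429.6   98. ]
red [467.5 229. ] 4 [ 775.4 -435.2   26. ] [ 695.2 -441.4   98. ]
red [480.5 230.8] 4 [ 788.5 -470.4   26. ] [ 707.2 -474.    98. ]
red [330.2 259.4] 8 [ 457.2 -145.7   26. ] [ 401.2 -173.9   98. ]
green [334.9 248.3] 239 [326 241  19  16] [ 488.6 -142.4   40. ]
side
red [432.9 138.8] 26 [ 398.3 -930.3   26. ] [ 372.5 -666.4   98. ]
red [439.6 134.8] 5 [  380.9 -1004.     26. ] [ 357.8 -728.8   98. ]
red [437.5 178.5] 116 [ 325.3 -484.8   26. ] [ 310.9 -290.1   98. ]
red [ 38.1 210.6] 9 [1213.7  157.5   26. ] [1061.3  252.5   98. ]
red [364.5 215.5] 4 [ 460.5 -147.3   26. ] [425.1  -5.   98. ]
red [320.7 225.3] 3 [541.4 -54.5  26. ] [493.4  7
[... 279 characters left out ...]
 389.2  26. ] [723.  448.2  98. ]
red [147.2 298.4] 5 [720.1 323.6  26. ] [644.4 392.8  98. ]
red [ 81.4 300.4] 5 [820.  372.9  26. ] [728.7 434.4  98. ]
red [ 88.3 302. ] 3 [805.6 371.4  26. ] [716.5 433.1  98. ]
red [ 69.  302.3] 3 [835. 385.  26.] [741.4 444.7  98. ]
red [ 82.4 308.2] 9 [801.  387.4  26. ] [712.7 446.7  98. ]
red [126.8 320.1] 170 [710.6 380.8  26. ] [636.3 441.1  98. ]
red [103.6 328.5] 121 [729.2 410.3  26. ] [652.1 466.1  98. ]
red [ 87.1 327.4] 19 [755.1 418.7  26. ] [673.9 473.1  98. ]
red [124.7 328.3] 3 [699.2 396.9  26. ] [626.7 454.7  98. ]
red [ 91.7 331.3] 3 [741.2 422.4  26. ] [662.2 476.2  98. ]
green [352.2 209.3] 136 [343 202  20  16] [ 491.2 -140.7   40. ]
```

```bash
python3 - <<'E'
import cv2
im=cv2.imread("pics/wrist0.png")
a=cv2.resize(im[40:140,230:340],None,fx=5,fy=5,interpolation=cv2.INTER_CUBIC)
b=cv2.resize(im[250:330,230:320],None,fx=5,fy=5,interpolation=cv2.INTER_CUBIC)
b=cv2.copyMakeBorder(b,0,100,0,0,0)
c=cv2.hconcat([a,b]);c=cv2.resize(c,None,fx=.8,fy=.8);print(c.shape);cv2.imwrite("pics/crop.png",c)
E
```

```text
(400, 800, 3)
```

View pics/crop.png

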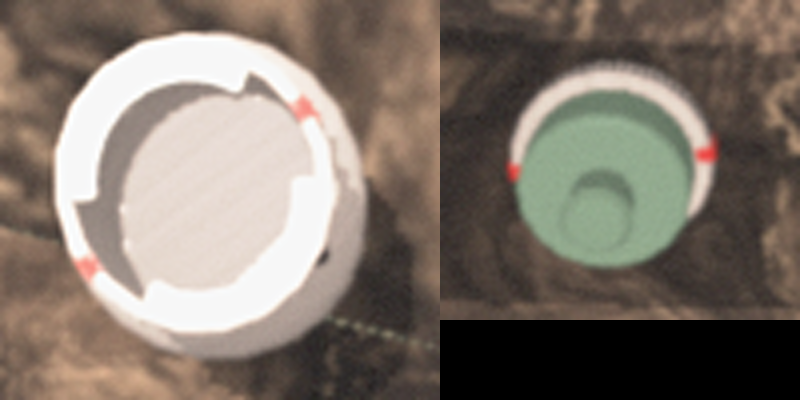

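In the crop, the jar's red marks are at wrist pixels (306,67) and (252,107), with the lip gaps beside them. The sifter's marks are at about (297,288) and (248,292). The rays give:
- **Jar:** centre ≈ (516.5, 95), marks at 33.4°, and they are 56 mm apart, as expected.
- **Sifter:** centre ≈ (490.5, -141), marks at 6.5°, and they are 64 mm apart, as expected.

I'll check clearances, then move.

```bash
python3 - <<'E'
from h import *
c=bot.camera_info("wrist")
print("salt top",onz(c,398,328,90),"base",onz(c,390,285,0),"sugar",onz(c,465,52,100))
s=bot.camera_info("scene"); print("mug base",onz(s,400,264,0),"top",onz(s,405,236,101))
E
```

```text
salt top [ 635.90501894 -148.90898125   90.        ] base [ 647.26696955 -149.71899863    0.        ] sugar [668.06350084 121.0056299  100.        ]
mug base [ 565.8771305  -311.13461551    0.        ] top [ 576.36848116 -305.65510863  101.        ]
```

Emit:
advance(increments=[-24,-10,12,0,0,0,-24,-10,22,0,0,0,-24,-10,22,0,0,0,-24,-10,22,0,0,0,-24,-10,22,0,0,0], finger_gap=85)

```text
time_s: 0.57
position: [499.3, -120.8, 155.3]
orientation: [2.221, 2.222, 0.0]
contact_force: [0.9, 0.2, -0.4]
opening: 85.1
grip_force: 0.0
```

Emit:
advance(increments=[-21,-9,20,0,0,0,0,0,0,0,0,-0.11,0,0,0,0,0,-0.11,0,0,0,0,0,-0.11,0,0,0,0,0,-0.11])

```text
time_s: 0.98
position: [490.6, -141.2, 135.8]
orientation: [-1.676, -2.656, 0.0]
contact_force: [0.0, -0.3, -0.0]
opening: 85.2
grip_force: 0.0
```

Emit:
advance(increments=[0,0,0,0,0,-0.11,0,0,0,0,0,-0.11,0,0,0,0,0,-0.11,0,0,0,0,0,0,0,0,0,0,0,0])

```text
time_s: 1.4
position: [490.9, -140.9, 136.1]
orientation: [-1.228, -2.891, -0.0]
contact_force: [0.8, 0.0, -0.6]
opening: 84.8
grip_force: 0.0
```

```bash
python3 - <<'E'
from h import *
im=bot.camera("wrist");ci=bot.camera_info("wrist")
cv2.imwrite("pics/w1.png",im[:,:,::-1]);np.save("w1.npy",ci,allow_pickle=True)
st=bot.state();print(st["position"],st["orientation"])
for c,a,s in blobs(red(im),3): print("red",c,a,onz(ci,*c,26).round(1))
for c,a,s in blobs(green(im),200): print("green",c,a,s,onz(ci,*c,50).round(1))
E
```

```text
[ 490.90893946 -140.93672002  136.16047   ] [-1.22820588e+00 -2.89121185e+00  5.13997128e-06]
red [286.6 188.2] 56 [ 460.5 -144.3   26. ]
red [351.4 236.5] 21 [ 523.9 -137.7   26. ]
```

View pics/w1.png

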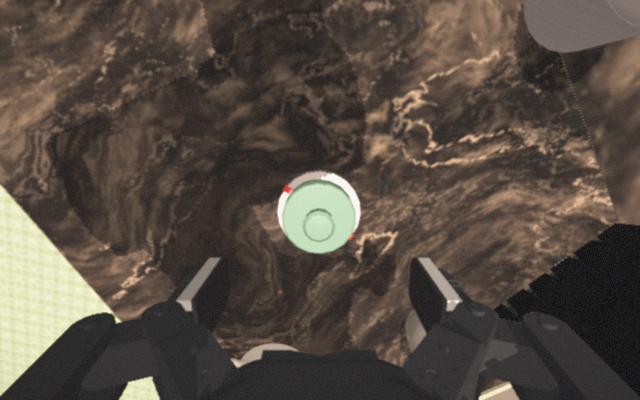

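The sifter is centred between the jaws at about (320,212). Its marks at (287,188) and (351,236) give centre (492.2, -141.0) at 6°. I'll descend and grip.

Emit:
advance(increments=[-1,1,30,0,0,0,0,0,30,0,0,0,0,0,25,0,0,0,0,0,15,0,0,0,0,0,5,0,0,0])

```text
time_s: 1.87
position: [490.5, -140.2, 28.8]
orientation: [-1.226, -2.888, -0.0]
contact_force: [0.5, 1.1, -0.5]
opening: 84.6
grip_force: 0.0
```

Emit:
advance(increments=[0,0,0,0,0,0,0,0,0,0,0,0,0,0,0,0,0,0,0,0,0,0,0,0,0,0,0,0,0,0], finger_gap=58, force=50)

```text
time_s: 2.28
position: [493.3, -141.4, 32.4]
orientation: [1.224, 2.891, -0.0]
contact_force: [0.4, -0.4, 2.1]
opening: 62.0
grip_force: 54.6
```

Emit:
advance(increments=[0,0,0,0,0,0,0,0,0,0,0,0,0,0,0,0,0,0])

```text
time_s: 2.53
position: [493.3, -141.4, 32.3]
orientation: [1.224, 2.891, -0.0]
contact_force: [-1.7, 0.4, 6.6]
opening: 61.7
grip_force: 55.0
```

```bash
python3 - <<'E'
from h import *
im=bot.camera("wrist");ci=bot.camera_info("wrist")
cv2.imwrite("pics/w2.png",im[:,:,::-1])
for c,a,s in blobs(red(im),3): print("red",c,a,onz(ci,*c,26).round(1))
cv2.imwrite("pics/s2.png",bot.camera("side")[:,:,::-1])
E
```

```text
red [262.3 238.9] 175 [ 461.9 -143.8   26. ]
```

Emit:
advance(increments=[0,0,-5,0,0,0,0,0,-25,0,0,0,0,0,-35,0,0,0,0,0,-35,0,0,0,0,0,-32,0,0,0])

```text
time_s: 3.05
position: [491.8, -140.7, 164.9]
orientation: [-1.224, -2.892, -0.0]
contact_force: [0.6, -0.4, -1.6]
opening: 61.7
grip_force: 55.4
```

Emit:
advance(increments=[17,22,0,0,0,0,21,28,0,0,0,0,21,28,0,0,0,0,17,22,0,0,0,0,9,13,0,0,0,0])

```text
time_s: 3.47
position: [513.8, 1.6, 163.3]
orientation: [-1.221, -2.893, -0.001]
contact_force: [0.6, -0.3, -2.0]
opening: 61.9
grip_force: 55.5
```

Emit:
advance(increments=[0,0,0,0,0,-0.096,0,0,0,0,0,-0.096,0,0,0,0,0,-0.096,0,0,0,0,0,-0.096,0,0,0,0,0,-0.094])

```text
time_s: 3.88
position: [513.8, -1.1, 163.1]
orientation: [-0.497, -3.101, 0.0]
contact_force: [0.2, 0.6, -2.1]
opening: 62.0
grip_force: 55.5
```

Emit:
advance(increments=[0,0,0,0,0,0,0,0,0,0,0,0])

```text
time_s: 4.05
position: [514.0, -1.3, 163.2]
orientation: [-0.508, -3.1, -0.0]
contact_force: [0.9, 0.2, -3.1]
opening: 61.8
grip_force: 55.5
```

```bash
python3 - <<'E'
from h import *
im=bot.camera("wrist");ci=bot.camera_info("wrist");st=bot.state();z=st["position"][2];print(st["position"],st["orientation"],z)
cv2.imwrite("pics/w3.png",im[:,:,::-1])
for c,a,s in blobs(red(im),3): print("red",c,a,"jar",onz(ci,*c,99).round(1),"sift",onz(ci,*c,z-6.3).round(1))
E
```

```text
[514.07723103  -1.28868844 163.20480636] [-5.08250830e-01 -3.09963876e+00 -1.07570168e-05] 163.20480636176035
red [432.2 158.2] 136 jar [490.6  76.7  99. ] sift [476.7  59.  156.9]
red [503.9 216.1] 44 jar [539.9 111.   99. ] sift [510.2  82.2 156.9]
red [262.  238.7] 168 jar [505.9 -36.8  99. ] sift [487.1 -18.3 156.9]
```

View pics/w3.png

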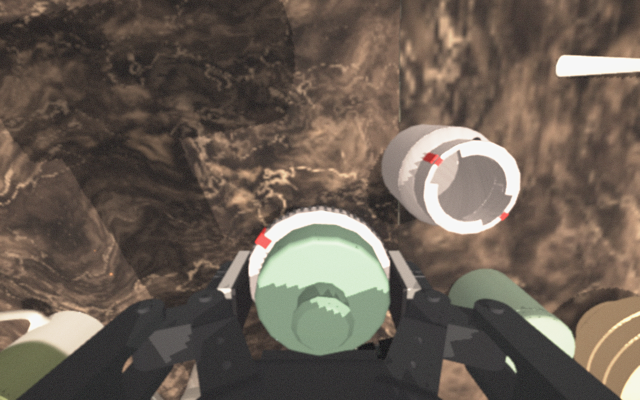

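The sifter and cap are held level with a mark at (262,239). The jar mouth is at about (472,187), with marks at (432,158) and (504,216). I'll fit the rims as circles on their planes.

```bash
cat >> h.py <<'E'
def circ(P,r):
    from scipy.optimize import least_squares
    f=least_squares(lambda c:np.hypot(P[:,0]-c[0],P[:,1]-c[1])-r,P[:,:2].mean(0),loss="soft_l1")
    return f.x.round(2),np.abs(f.fun).mean().round(2),len(P)
E
python3 - <<'E'
from h import *
im=cv2.imread("pics/w3.png")[:,:,::-1].copy();ci=bot.camera_info("wrist")
h=cv2.cvtColor(im,cv2.COLOR_RGB2HSV);m=((h[...,2]>225)&(h[...,1]<40)).astype(np.uint8)
m[:,400:]|=red(im)[:,400:].astype(np.uint8)*0
for box,zz in(((410,120,540,250),100),((235,190,400,250),160.5)):
    x0,y0,x1,y1=box;q=np.zeros_like(m);q[y0:y1,x0:x1]=m[y0:y1,x0:x1]
    cs,_=cv2.findContours(q,cv2.RETR_EXTERNAL,cv2.CHAIN_APPROX_NONE);c=max(cs,key=len)[:,0,:]
    if zz==100: P=cv2.convexHull(c)[:,0,:]; r=29
    else:
        # top-most pixel per column
        P=np.array([[x,c[c[:,0]==x,1].min()] for x in range(c[:,0].min()+5,c[:,0].max()-5)]);r=32
    W=np.array([onz(ci,*p,zz) for p in P]); print(zz,circ(W,r),W[:,:2].min(0),W[:,:2].max(0))
E
```

```text
100 (array([506.1 ,  90.55]), np.float64(4.66), 24) [475.15770933  62.6153274 ] [537.35288577 123.30362357]
160.5 (array([512.54,  -0.73]), np.float64(0.33), 119) [479.97732272 -19.56562986] [501.02401537  28.58161478]
```

```bash
python3 - <<'E'
from h import *
im=cv2.imread("pics/w3.png")[:,:,::-1].copy();ci=bot.camera_info("wrist")
h=cv2.cvtColor(im,cv2.COLOR_RGB2HSV)
for t in(200,225):
    m=((h[...,2]>t)&(h[...,1]<60)).astype(np.uint8);q=np.zeros_like(m);q[120:250,410:540]=m[120:250,410:540]
    cs,_=cv2.findContours(q,cv2.RETR_EXTERNAL,cv2.CHAIN_APPROX_NONE);c=max(cs,key=len)[:,0,:]
    c=c[(c[:,0]-472)+(c[:,1]-187)>8]
    W=np.array([onz(ci,*p,100) for p in c]);print(t,circ(W,29))
print(proj(ci,[516.4,94.8,100]))
E
```

```text
200 (array([513.59,  93.21]), np.float64(2.79), 224)
225 (array([514.33,  92.86]), np.float64(2.58), 108)
(np.float64(471.7327587361559), np.float64(189.58827690818848))
```

```bash
python3 - <<'E'
from h import *
im=cv2.imread("pics/w3.png")[:,:,::-1].copy();ci=bot.camera_info("wrist")
h=cv2.cvtColor(im,cv2.COLOR_RGB2HSV)
m=((h[...,2]>170)&(h[...,1]<60)).astype(np.uint8)
# outward ray crossings from the mouth centre, lower-right half
W=[]
for a in np.radians(np.arange(-50,125,5)):
    rr=np.arange(30,60,.5);p=np.array([[471.7+r*np.cos(a),189.6+r*np.sin(a)] for r in rr])
    v=np.array([m[int(round(y)),int(round(x))] for x,y in p])
    k=np.where(v)[0]
    if len(k): W.append(onz(ci,*p[k[-1]],100))
W=np.array(W);print(circ(W,29)); print(np.hypot(*(W[:,:2]-[516.4,94.8]).T).round(1))
E
```

```text
(array([515.36,  94.34]), np.float64(0.42), 35)
[28.9 28.6 29.1 28.7 28.6 28.8 28.6 29.  28.8 28.1 28.6 28.4 27.9 28.4
 28.2 28.2 28.5 25.1 25.  26.2 28.  27.7 28.  28.  28.2 28.  28.2 28.2
 28.3 28.3 28.2 28.2 28.1 28.1 28.4]
```

Emit:
advance(increments=[5,16,0,0,0,0,8,27,0,0,0,0,8,27,0,0,0,0,5,16,0,0,0,0,1.3,5.4,0,0,0,0])

```text
time_s: 4.52
position: [517.2, 96.3, 163.3]
orientation: [-0.503, -3.101, -0.001]
contact_force: [-0.3, 0.1, -3.2]
opening: 62.1
grip_force: 55.5
```

Emit:
advance(increments=[0,0,8,0,0,0,0,0,8,0,0,0,0,0,0,0,0,0])

```text
time_s: 4.77
position: [516.1, 93.1, 145.2]
orientation: [-0.507, -3.097, 0.002]
contact_force: [-0.8, -0.6, -2.7]
opening: 61.7
grip_force: 55.5
```

```bash
python3 - <<'E'
from h import *
im=bot.camera("wrist");ci=bot.camera_info("wrist");st=bot.state();z=st["position"][2];print(st["position"],st["orientation"],st["contact_force"])
cv2.imwrite("pics/w4.png",im[:,:,::-1])
for c,a,s in blobs(red(im),3): print("red",c,a,"jar",onz(ci,*c,90).round(1),"sift",onz(ci,*c,z-6.3).round(1))
cv2.imwrite("pics/s4.png",bot.camera("side")[:,:,::-1])
a=cv2.imread("pics/w4.png")[150:400,180:460];b=cv2.imread("pics/s4.png")[100:300,200:424]
cv2.imwrite("pics/c4.png",cv2.hconcat([cv2.resize(a,(448,400)),cv2.resize(b,(350,400))]))
E
```

```text
[516.35205282  92.95527043 145.81745469] [-5.07193498e-01 -3.09752410e+00  1.55193210e-03] [ 0.39699969 -0.24769441 -1.72489782]
red [283.7 210. ] 49 jar [492.5  78.9  90. ] sift [480.2  89.3 139.5]
red [262.1 238.7] 171 jar [505.3  60.1  90. ] sift [489.3  76.  139.5]
red [636.  314.5] 4 jar [632.6 271.7  90. ] sift [580.2 227.  139.5]
red [633.5 316.8] 4 jar [633.9 270.1  90. ] sift [581.1 225.8 139.5]
red [635.5 319.2] 4 jar [636.2 271.3  90. ] sift [582.8 226.6 139.5]
red [629.  320.7] 3 jar [636.  267.2  90. ] sift [582.6 223.7 139.5]
red [637.5 321.5] 4 jar [638.5 272.4  90. ] sift [584.4 227.4 139.5]
red [629.5 324.2] 4 jar [638.9 267.3  90. ] sift [584.7 223.8 139.5]
red [630.  328.6] 7 jar [642.6 267.5  90. ] sift [587.3 223.9 139.5]
red [623.3 329.7] 3 jar [642.1 263.2  90. ] sift [586.9 220.9 139.5]
red [632.7 334.3] 3 jar [647.8 268.9  90. ] sift [591.  225.  139.5]
red [623.  337.7] 3 jar [648.5 262.7  90. ] sift [591.5 220.5 139.5]
red [635.5 341.5] 4 jar [654.3 270.4  90. ] sift [595.7 226.  139.5]
red [629.  342.3] 3 jar [653.6 266.3  90. ] sift [595.2 223.1 139.5]
red [628.5 353.8] 4 jar [663.2 265.5  90. ] sift [602.  222.5 139.5]
red [633.  364.6] 5 jar [673.5 267.9  90. ] sift [609.4 224.2 139.5]
red [635.3 367. ] 3 jar [676.1 269.3  90. ] sift [611.2 225.2 139.5]
```

View pics/c4.png

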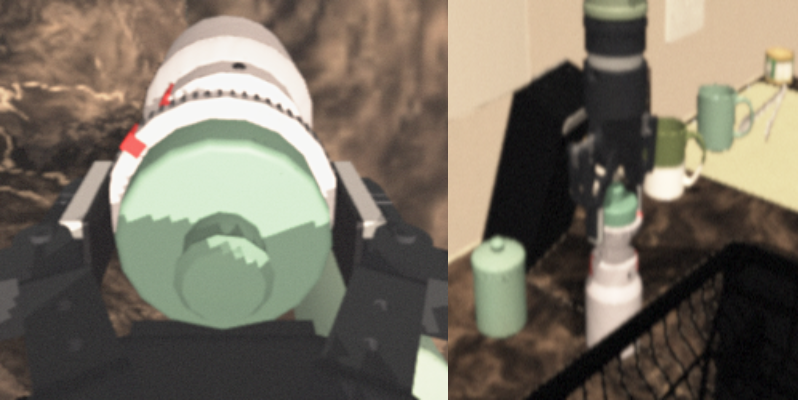

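The sifter is over the neck. Both left marks (crop (132,142) on the sifter and (165,97) on the jar's neck) point the same way. I'll shift 1.2 mm and lower it, watching the force.

Emit:
advance(increments=[0,1.2,0,0,0,0,0,0,8,0,0,0,0,0,4,0,0,0,0,0,4,0,0,0,0,0,0,0,0,0])

```text
time_s: 5.28
position: [517.1, 95.0, 130.2]
orientation: [-0.505, -3.099, 0.001]
contact_force: [0.0, 0.2, -2.2]
opening: 61.9
grip_force: 55.6
```

Emit:
advance(increments=[0,0,2,0,0,0,0,0,2,0,0,0,0,0,2,0,0,0,0,0,0,0,0,0])

```text
time_s: 5.62
position: [517.7, 95.2, 124.9]
orientation: [-0.505, -3.1, 0.0]
contact_force: [-0.5, -0.5, -2.5]
opening: 61.6
grip_force: 55.6
```

```bash
python3 -c "
from bench import bot
import numpy as np
s=bot.state();print(s['position'],s['contact_force'],s['wrist_torque'])"
```

```text
[517.68687235  95.1784387  124.9349527 ] [-0.48312028 -0.48269076 -2.53926565] [ 0.0448032   0.02612819 -0.04827106]
```

Emit:
advance(increments=[0,0,2,0,0,0,0,0,2,0,0,0,0,0,2,0,0,0,0,0,0,0,0,0])

```text
time_s: 5.95
position: [517.6, 95.2, 118.8]
orientation: [-0.505, -3.1, 0.0]
contact_force: [0.6, 0.3, -2.0]
opening: 61.6
grip_force: 55.6
```

Emit:
advance(increments=[0,0,2,0,0,0,0,0,2,0,0,0,0,0,0,0,0,0])

```text
time_s: 6.2
position: [517.6, 95.1, 114.9]
orientation: [-0.505, -3.1, 0.0]
contact_force: [0.3, -0.6, -2.5]
opening: 62.3
grip_force: 55.6
```

Past the lip height (121) with no contact, so the lugs are in the gaps. Lower until it seats.

Emit:
advance(increments=[0,0,1.5,0,0,0,0,0,1,0,0,0,0,0,0,0,0,0])

```text
time_s: 6.45
position: [517.7, 95.1, 112.6]
orientation: [-0.505, -3.1, 0.0]
contact_force: [0.2, 0.7, -2.1]
opening: 61.7
grip_force: 55.6
```

Emit:
advance(increments=[0,0,0.7,0,0,0,0,0,0,0,0,0,0,0,0,0,0,0,0,0,0,0,0,0])

```text
time_s: 6.78
position: [517.9, 95.2, 112.4]
orientation: [0.505, 3.101, 0.0]
contact_force: [-2.9, -0.2, 2.6]
opening: 61.7
grip_force: 56.0
```

Emit:
advance(increments=[0,0,0,0,0,0.1,0,0,0,0,0,0.1,0,0,0,0,0,0.1,0,0,0,0,0,0.1,0,0,0,0,0,0.1])

```text
time_s: 7.2
position: [518.6, 94.8, 112.4]
orientation: [1.263, 2.875, -0.0]
contact_force: [-0.4, -2.2, 1.3]
opening: 62.1
grip_force: 55.8
```

Emit:
advance(increments=[0,0,0,0,0,0.1,0,0,0,0,0,0.1,0,0,0,0,0,0.1,0,0,0,0,0,0.1,0,0,0,0,0,0.08])

```text
time_s: 7.62
position: [517.7, 94.8, 112.4]
orientation: [1.91, 2.494, -0.001]
contact_force: [-1.3, -0.9, 2.6]
opening: 61.5
grip_force: 56.4
```

Emit:
advance(increments=[0,0,0,0,0,0,0,0,0,0,0,0,0,0,0,0,0,0])

```text
time_s: 7.87
position: [517.8, 94.9, 112.3]
orientation: [1.903, 2.499, -0.001]
contact_force: [-3.3, -0.8, 5.8]
opening: 61.6
grip_force: 56.6
```

```bash
python3 - <<'E'
from h import *
im=bot.camera("wrist");ci=bot.camera_info("wrist");st=bot.state();z=st["position"][2];print(st["position"],st["orientation"],st["contact_force"],st["wrist_torque"])
cv2.imwrite("pics/w5.png",im[:,:,::-1])
for c,a,s in blobs(red(im),8): print("red",c,a,"jar",onz(ci,*c,90).round(1),"sift",onz(ci,*c,z-7).round(1))
E
```

```text
[517.79416782  94.90567064 112.34659633] [ 1.90284359e+00  2.49938670e+00 -7.01986845e-04] [-2.67481252 -2.4453602   6.22775427] [-0.35634156  0.64956207 -0.09664039]
red [262.7 239.8] 146 jar [488.4 100.5  90. ] sift [489.6 107.4 105.3]
```

View pics/w5.png

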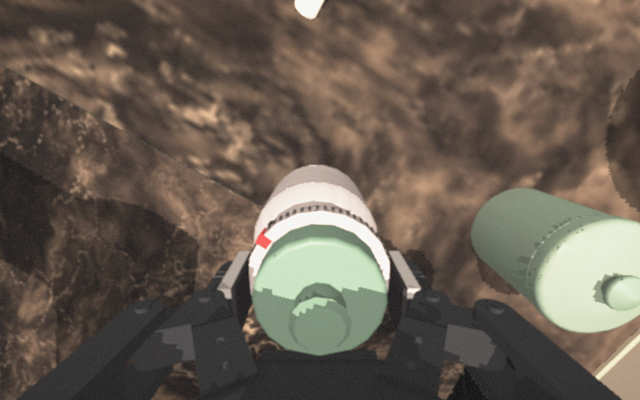

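```bash
python3 - <<'E'
from h import *
im=bot.camera("side");ci=bot.camera_info("side")
cv2.imwrite("pics/s5.png",im[:,:,::-1])
for n,i in(("0",cv2.imread("pics/side0.png")[:,:,::-1].copy()),("5",im)):
    h=cv2.cvtColor(i,cv2.COLOR_RGB2HSV)
    r=((h[...,0]<8)|(h[...,0]>172))&(h[...,1]>70)&(h[...,2]>90);r[:,:270]=0;r[:,345:]=0;r[:195]=0;r[300:]=0
    print(n,[(c,a) for c,a,s in blobs(r,2)])
for a in(33.4,213.4):
    d=np.array([np.cos(np.radians(a)),np.sin(np.radians(a))])
    print("jar neck",a,proj(ci,[*(np.array([516.5,95])+29*d),90]),"rim",proj(ci,[*(np.array([516.5,95])+25*d),100]))
for a in(-25,155):
    d=np.array([np.cos(np.radians(a)),np.sin(np.radians(a))]);print("sift",a,proj(ci,[*(np.array([517,95])+32*d),104]))
a=cv2.imread("pics/side0.png")[195:285,260:350];b=cv2.imread("pics/s5.png")[195:285,260:350]
cv2.imwrite("pics/c5.png",cv2.resize(cv2.hconcat([a,b]),(800,400),interpolation=cv2.INTER_CUBIC))
E
```

```text
0 [(array([339.5, 212.5]), np.int32(4)), (array([320. , 225.5]), np.int32(10)), (array([291.2, 231.8]), np.int32(29)), (array([320.6, 232.2]), np.int32(11))]
5 [(array([316.3, 230.7]), np.int32(23)), (array([291.1, 234.9]), np.int32(17))]
jar neck 33.4 (np.float64(291.32131298941624), np.float64(232.5095689999407)) rim (np.float64(293.30822100102), np.float64(227.86575584874774))
jar neck 213.4 (np.float64(320.1023723427723), np.float64(230.16822808660973)) rim (np.float64(318.2412221547937), np.float64(225.88592000133684))
sift -25 (np.float64(295.05768861604196), np.float64(219.4518214685312))
sift 155 (np.float64(316.7547178542742), np.float64(230.89584133553956))
```

View pics/c5.png

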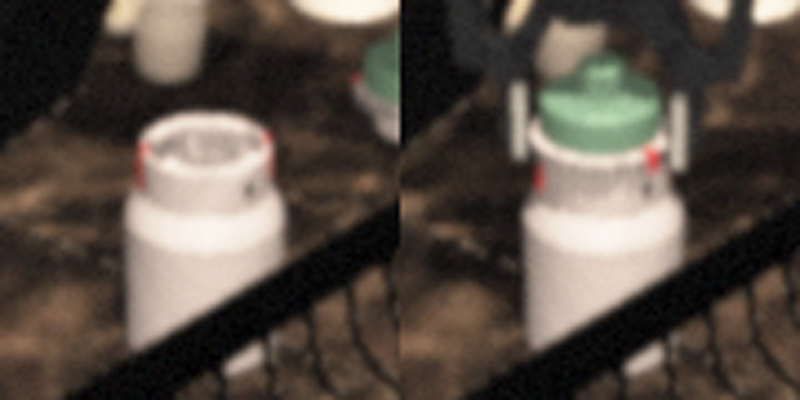

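The right half shows the sifter's red mark (crop (652,158)) directly above the black dot (648,187), and the jar's own marks haven't moved, so it is locked. I'll release, rise, and pinch the knob.

Emit:
advance(increments=[0,0,0,0,0,0,0,0,0,0,0,0,0,0,0,0,0,0,0,0,0,0,0,0,0,0,0,0,0,0], finger_gap=85)

```text
time_s: 8.38
position: [518.0, 95.2, 112.0]
orientation: [1.904, 2.499, 0.0]
contact_force: [0.3, 0.1, 0.2]
opening: 84.9
grip_force: 0.0
```

Emit:
advance(increments=[0,0,-8,0,0,0,0,0,-12,0,0,0,0,0,-12,0,0,0,0,0,-10,0,0,0,0,0,0,0,0,0])

```text
time_s: 8.8
position: [519.5, 95.3, 156.5]
orientation: [1.903, 2.496, 0.004]
contact_force: [0.6, 1.0, 0.2]
opening: 85.0
grip_force: 0.0
```

Emit:
advance(increments=[0,0,0,0,0,0,0,0,0,0,0,0,0,0,0,0,0,0,0,0,0,0,0,0,0,0,0,0,0,0], finger_gap=14, force=25)

```text
time_s: 9.22
position: [517.5, 95.1, 153.5]
orientation: [-1.904, -2.498, 0.001]
contact_force: [0.6, 0.2, 0.2]
opening: 24.8
grip_force: 0.0
```

Emit:
advance(increments=[0,0,0,0,0,0,0,0,0,0,0,0,0,0,0,0,0,0,0,0,0,0,0,0,0,0,0,0,0,0])

```text
time_s: 9.63
position: [517.8, 95.1, 154.0]
orientation: [-1.905, -2.498, 0.0]
contact_force: [-0.6, 1.0, 0.6]
opening: 18.8
grip_force: 24.4
```

```bash
python3 - <<'E'
from h import *
a=bot.camera("wrist")[:,:,::-1];b=bot.camera("side")[:,:,::-1]
cv2.imwrite("pics/c6.png",cv2.hconcat([cv2.resize(a[150:390,180:460],(466,400)),cv2.resize(b[160:260,265:345],(320,400),interpolation=cv2.INTER_CUBIC)]))
E
```

```text
(no output)
```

View pics/c6.png

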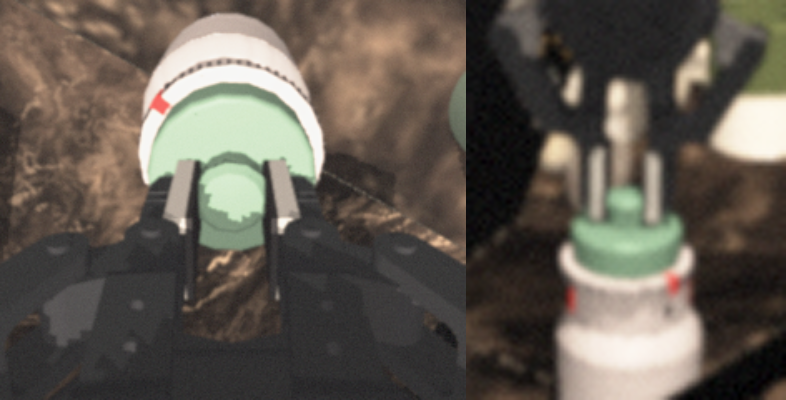

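The knob is between the pads (crop left (232,190)) and the tips are just above the cap's top. The sifter mark is still over the dot. Lift.

Emit:
advance(increments=[0,0,-3,0,0,0,0,0,-6,0,0,0,0,0,-10,0,0,0,0,0,-15,0,0,0,0,0,-20,0,0,0], force=30)

```text
time_s: 10.15
position: [517.2, 95.1, 208.6]
orientation: [-1.904, -2.497, 0.002]
contact_force: [-0.7, -0.2, -0.6]
opening: 18.5
grip_force: 29.9
```

Emit:
advance(increments=[0,0,-20,0,0,0,0,0,-12,0,0,0,0,0,-6,0,0,0,0,0,0,0,0,0,0,0,0,0,0,0])

```text
time_s: 10.57
position: [517.9, 95.2, 246.3]
orientation: [1.904, 2.498, 0.001]
contact_force: [0.1, -1.1, -1.1]
opening: 18.4
grip_force: 29.9
```

Emit:
advance(increments=[0,0,0,0,0,0,0,0,0,0,0,0,0,0,0,0,0,0])

```text
time_s: 10.82
position: [517.3, 95.1, 245.2]
orientation: [-1.904, -2.497, 0.002]
contact_force: [-0.3, 0.2, -0.1]
opening: 18.2
grip_force: 29.9
```

```bash
python3 - <<'E'
from h import *
b=bot.camera("side")[:,:,::-1];a=bot.camera("scene")[:,:,::-1]
cv2.imwrite("pics/c7.png",cv2.hconcat([cv2.resize(b[90:300,225:385],(305,400),interpolation=cv2.INTER_CUBIC),cv2.resize(a[120:300,180:440],(490,400))[:,:490]]))
E
```

```text
(no output)
```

View pics/c7.png

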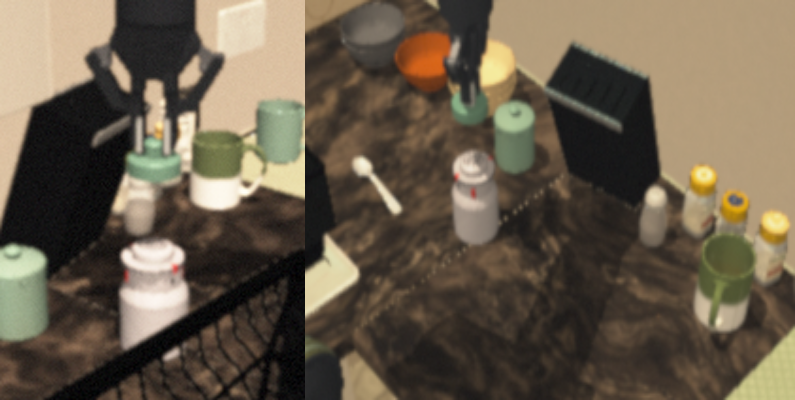

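The cap is held level (left (153,163)), about 90 mm above where it sat. The sifter dome shows in the upright jar, and the bystanders haven't moved.

```bash
python3 -c "
from bench import bot
print(bot.close_job())"
```

```text
the job is handed in; nothing more can be done
None
```

I handed the job in at about 11 s: the sifter is home and locked in the upright jar, the cap is held level about 9 cm above where it sat, and the bystanders show no movement in the last camera views; the hand-in returned no verdict.

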